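# Post a notebook through the sprung flap of a returns box

### The job

Unlock the returns box by sliding the thumb tab on its front fully sideways, away from the flap. Then slide the notebook along the desk (push it, do not pick it up), up the box's ramp and push it through the flap until it has dropped flat inside and the flap has swung shut behind it. Leave the stapler, tape dispenser, stamp and glue stick standing where they are.

Things in the scene. Friction and masses are not known exactly. Their poses are not given: they have to be found in the camera images.
- returns_box: Grey metal returns box with a clear roof window, fixed to the desk, 214 mm wide (y -84 to 130), roof at z 90 mm. Origin: on the desk, on the centre line of the opening, 4 mm past the ramp's top edge. Own x points INTO the box, z up. The floor inside is the desk (z 0); rear wall at x 169 mm. The front leans back 25 degrees; opening y -69 to 69 mm.
- ramp_top (a point): Middle of the ramp's top edge, z 22 mm. The ramp is 156 mm wide and rises straight from z 0 at box x -104 mm to z 22 mm at box x -4 mm, where it ends in a sheer drop to z 0 inside the box. A rail runs along each side: inner faces at y +-72 mm, 8 mm above the ramp.
- flap_hinge (a point): Middle of the flap's hinge line, at box x 20, z 77 mm. The lintel just above it (front face at about box x 16 mm, top at z 91 mm) stops upright fingers; so they can go only about 15 mm past the ramp's top edge.
- flap (a joint): Aluminium flap 132 mm wide, 53 mm from the hinge at its top to its lower edge. 0 = shut (leaning; lower edge 29 mm above the desk, 7 mm above the ramp's top edge); grows to 1.75 rad as the lower edge swings into the box. A spring shuts it: about 0.04 N m at 0, 0.15 N m fully open. While the latch is below about 0.014 m it is locked.
- latch (a joint): Travel of the thumb latch: 0 = locked (tongue behind the flap), 0.022 m = fully unlocked, moving along the box's own +y (away from the flap). It stays where it is left; about 1.5 N to slide.
- thumb_tab (a point): Middle of the black thumb tab on the wide left cheek; moves with the latch. The tab is 12 mm wide (box y), stands 29 mm out of the leaning front and is 26 mm tall; near this point it spans about z 40 to 64 mm. With the latch at 0 this point is at box x -14, y 88, z 52 mm.
- flap_edge (a point): Middle of the flap's lower edge; moves with the flap.
- notebook: Dark blue hard-cover notebook lying flat on the desk, 148 mm long (own x), 105 mm wide (own y), 15 mm thick, 0.13 to 0.25 kg. Origin at the centre of its underside. It fits the opening only with a short side first; either short side may lead.
- stapler: Stapler, bystander, 36x146x58 mm, long along own y. Origin: centre of underside.
- tape_dispenser: Tape dispenser, bystander, 53x96x101 mm. Origin: centre of underside.
- stamp: Self-inking stamp standing up, bystander, 32x52x86 mm. Origin: centre of underside.
- glue_stick: Glue stick standing up, bystander, 26 mm diameter, 92 mm high. Origin: centre of underside.

How it is judged:
On the way, in this order (a step that is already met when the one before it is completed fails the run):
1. the thumb latch is slid to unlocked (at least 18 of 22 mm) (value of joint latch above 0.018 m), for 0.1 s.
2. the notebook pushes the flap inward (over 0.4 rad, notebook touching the flap) (value of joint flap above 0.4 rad and contact force between notebook and flap above 0.02 N and x of notebook in the frame of returns_box above -0.06 m), for 0.1 s.
At the end, for the whole second after the job is handed in: The notebook lies flat and still on the floor inside the box (origin 60 to 120 mm behind the box origin along its x, under 10 mm high, tilted under 0.1 rad), the flap is shut (under 0.06 rad) and the latch is still unlocked (over 18 mm) (x of notebook in the frame of returns_box between 0.06 and 0.12 m and z of notebook in the frame of returns_box below 0.01 m and angle between notebook's own z axis and vertical below 0.1 rad and linear speed of notebook below 0.02 m/s and value of joint flap below 0.06 rad and value of joint latch above 0.018 m); the robot touches nothing.
It fails at once if stapler is moved over 30 mm or tipped over 0.5 rad (distance of stapler from where it was at the start of the episode above 0.03 m or angle between stapler's own z axis and vertical above 0.5 rad).
It fails at once if tape dispenser is moved over 30 mm or tipped over 0.5 rad (distance of tape_dispenser from where it was at the start of the episode above 0.03 m or angle between tape_dispenser's own z axis and vertical above 0.5 rad).
It fails at once if stamp is moved over 30 mm or tipped over 0.5 rad (distance of stamp from where it was at the start of the episode above 0.03 m or angle between stamp's own z axis and vertical above 0.5 rad).
It fails at once if glue stick is moved over 30 mm or tipped over 0.5 rad (distance of glue_stick from where it was at the start of the episode above 0.03 m or angle between glue_stick's own z axis and vertical above 0.5 rad).
It fails at once if the notebook is lifted (over 60 mm up) instead of slid (height (world z) of notebook above 0.06 m).
It also fails if it takes over 72 s, if anything falls off the work surface, if the arm or the gripper's body presses on something with over 40 N, if the wrist force passes 120 N, or if a joint passes its speed limit or range.

### The arm

A 6-joint arm with a two-finger parallel gripper is mounted at the origin on a cart in front of the work surface, level with it; the furniture and walls round the work are solid. World frame = base frame: x ahead of the robot, y to its left, z up, the work surface at z = 0. Lengths are in m, angles in rad, forces in N, time in s.
With the tool pointing down it reaches from about 0.375 to 0.975 m from the base axis. Payload 3.8 kg.
Tool frame: the origin (TCP) lies at the very end of the fingers, on their centre line; the grasp point (between the pads) lies bot.hold_point_z behind it (bot.hold_point_z is the distance from the TCP to the grasp point, in m); z points along the fingers, y is the line along which they close (so a half turn about z gives the same grasp; the last joint's range is limited). The gripper opens to 85 mm and grips with 20 to 120 N. Pads are 22 mm wide; open, the fingers measure 114 mm over their backs; the gripper's body (76 mm by 85 mm) begins 54 mm behind the grasp point. The pads swing forward as they close: fully open they stand 13 mm farther back than shut.
Start: joints at [-1.239, 0.264, 1.604, -0, 1.274, -0.037], TCP at [0.243, -0.63, 0.231] pointing down, gripper open.
Joint ranges: [-2.63, 2.63], [-0.94, 2.18], [0.31, 2.57], [-1.31, 4.45], [0, 2.66], [-2.55, 2.55]. Speed limits (rad/s): [2.57, 2.57, 3.14, 3.14, 3.14, 3.14].

### API

Orientations are given as a rotation vector (axis times angle).
In Python, from workcell import bot gives the robot as it stands.
- The arm moves only by the shell command python3 jog.py FILE [OPENING] [FORCE], which reads ROWS from the file FILE. ROWS is 1 to 5 rows, one to a line, with the numbers parted by commas; each row has 4 numbers: dx, dy, dz in m, then a turn about the tool's z in rad; each row shifts and turns the commanded pose from where the row before left it, along the tool's axes as they then stand; what a row does not reach is not made up. A row lasts 1/8 s, in which the tool goes at most 0.0625 m and 0.188 rad, less where a joint would pass 70% of its speed; a pose out of reach is approached as far as the arm can. OPENING is the opening from 0.0 (shut) to 1.0 (fully open), set as the command begins (- or left out keeps the last). The fingers move at their own pace and stop on an object; FORCE is the grip in N (left out, the last holds). Time passes only in rows, so rows that do not move let the fingers close. It prints the time, the measured TCP pose, the force, the opening and the grip force at its end. Input that does not fit is refused with a message, and nothing moves.
- bot.read_state(): the state, without advancing time (a new reading comes with each control period).
- bot.read_camera(name): name is "side" or "top" or "wrist"; returns the picture (384x512x3 uint8, red, green, blue); there is no depth.
- bot.camera_info(name): a dict with "intrinsics" (3x3 intrinsics, pixels), "extrinsics" (4x4, takes a point from camera to world coordinates). Camera axes: x right, y down, z forward; pixel columns grow to the right and rows downward; lengths in m; the calibration is good to about 2 mm. A picture is of the moment at which its call begins: read the wrist's pose just before it. camera_info takes no time and is no camera call; for the wrist camera it gives the pose at the moment of the call.
- bot.finish_job(): hands the job in; it is judged then, once.
The state is a dict: "time": time; "q": joint angles; "joint_vel": joint speeds; "joint_torque": joint torques, N m; "tool_pos": TCP position; "tcp_rot": TCP orientation; "wrist_force": force on the tool from outside, world axes, zero at the start; "torque": the same for the moment, N m; "width": opening from 0.0 (shut) to 1.0 (fully open); "grip_force": force on a finger pad.
Only numpy, scipy, OpenCV 4.12 (cv2) and the standard library are available. Lean on these libraries where they do the work, as an engineer would, in place of code of your own. Each camera call takes 0.05 s, during which the arm holds its last target. There are 200 camera calls.

## Working session

There is one attempt and no reset: what is moved stays moved. The work goes in short steps, Python scripts to look and compute and a shell command to move; the robot and the scene stay as the last step left them, time stands still between calls to the robot, and variables do not carry over. Pictures are saved under pics/ and viewed, at most 10 in all, crops included, and the job is handed in when it is done.

```bash
ls; mkdir -p pics; python3 - <<'E'
from workcell import bot
import cv2,numpy as np
for n in ("top","side"):
    cv2.imwrite(f"pics/{n}0.png",cv2.resize(bot.read_camera(n)[:,:,::-1],(800,600),interpolation=cv2.INTER_CUBIC))
    i=bot.camera_info(n);print(n,np.round(i["intrinsics"],1).tolist(),np.round(i["extrinsics"],3).tolist())
s=bot.read_state();print(s["time"],s["tool_pos"],s["tcp_rot"],bot.hold_point_z)
E
```

```text
jog.py
pics
workcell.py
top [[383.2, 0.0, 262.3], [0.0, 383.2, 184.5], [0.0, 0.0, 1.0]] [[-0.001, -0.986, 0.166, 0.375], [-1.0, 0.001, 0.004, -0.103], [-0.004, -0.166, -0.986, 1.165], [0.0, 0.0, 0.0, 1.0]]
side [[388.1, 0.0, 251.9], [0.0, 388.1, 194.1], [0.0, 0.0, 1.0]] [[0.079, -0.406, 0.911, -0.583], [-0.997, -0.012, 0.081, -0.209], [-0.022, -0.914, -0.405, 0.588], [0.0, 0.0, 0.0, 1.0]]
0.1 [ 0.24309303 -0.62899988  0.23010193] [-3.08640899e+00 -5.75600000e-01  4.71418048e-04] 0.0187
```

View pics/top0.png

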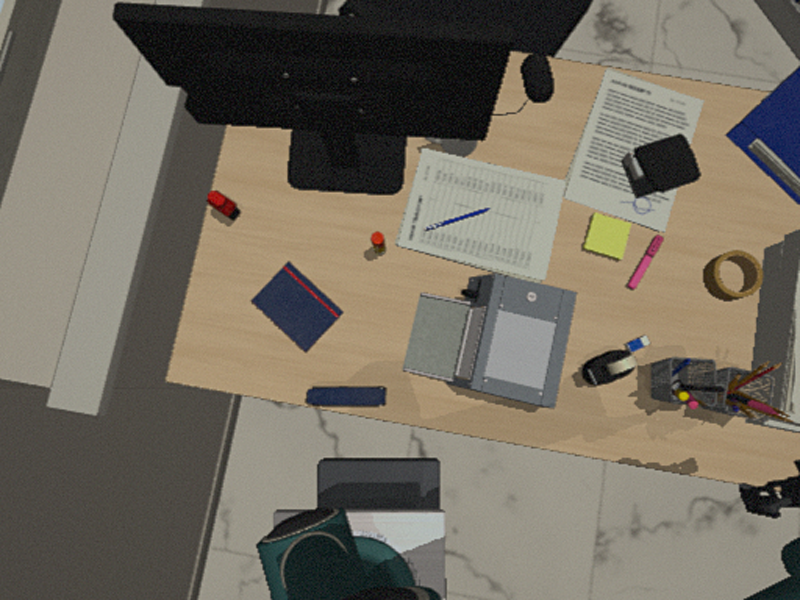

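View pics/side0.png

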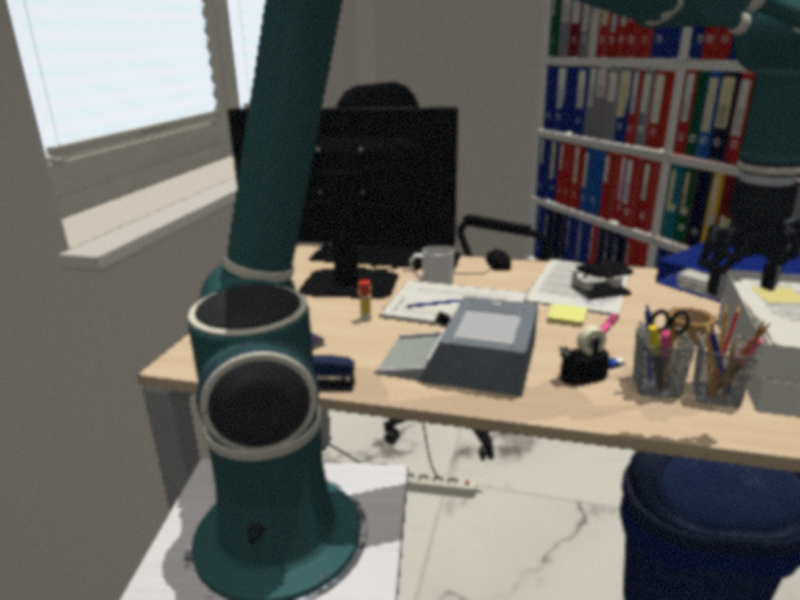

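The top view shows the notebook at about (297,306), the glue stick at (377,243), the stapler at (346,397), the stamp at (223,205) and the tape dispenser at (608,367). The box ramp spans columns 405–470 and faces world +y, with the tab near (470,293). I'll enlarge it.

```bash
python3 - <<'E'
from workcell import bot
import cv2,numpy as np
t=sum(bot.read_camera("top").astype(float) for _ in range(3))/3
t=t.astype(np.uint8)[:,:,::-1]; cv2.imwrite("pics/top_raw.png",t)
cv2.imwrite("pics/cropA.png",cv2.resize(t[155:275,150:310],None,fx=5,fy=5,interpolation=cv2.INTER_CUBIC))
cv2.imwrite("pics/cropB.png",cv2.resize(t[165:270,250:390],None,fx=5.7,fy=5.7,interpolation=cv2.INTER_CUBIC))
E
```

```text
(no output)
```

View pics/cropA.png

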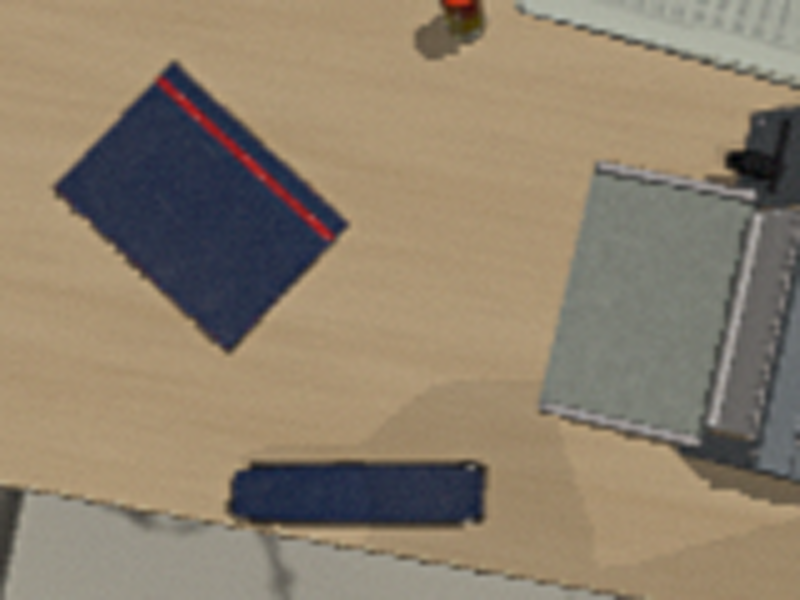

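View pics/cropB.png

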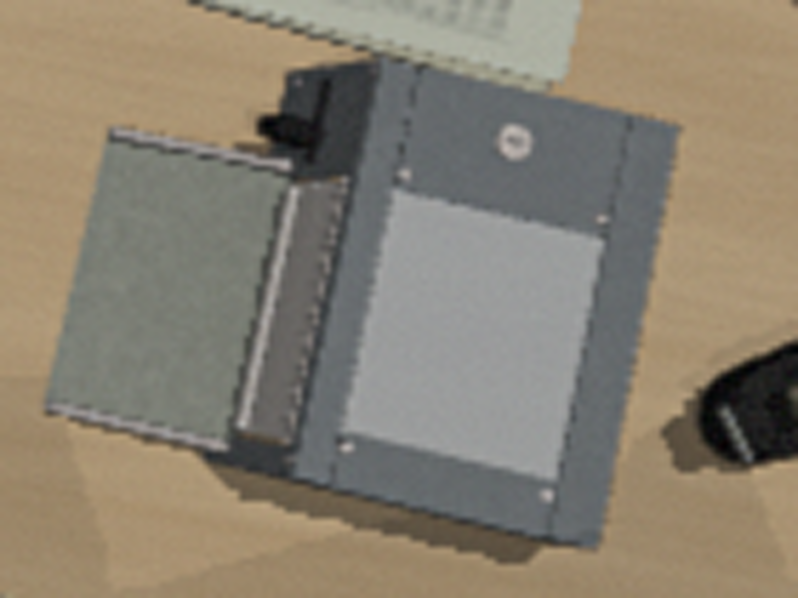

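Crop A shows the notebook's top corners at (174,62), (348,226), (229,353) and (56,187), and the stapler at 232–485 × 462–525. The glue stick top is near (462,5). Crop B shows the ramp's low corners at (110,130) and (47,410), the roof corners at (383,57), (680,124), (598,548) and (297,483), and the tab tip at (262,125).

```bash
cat > h.py <<'E'
from workcell import bot
import numpy as np, cv2
from scipy.optimize import least_squares
from scipy.spatial.transform import Rotation as R
def ray(cam,uv,z):
    i=bot.camera_info(cam);E=np.array(i["extrinsics"]);d=E[:3,:3]@np.linalg.inv(i["intrinsics"])@[*uv,1]
    return E[:3,3]+d*(z-E[2,3])/d[2]
def proj(cam,p):
    i=bot.camera_info(cam);E=np.array(i["extrinsics"]);c=E[:3,:3].T@(np.asarray(p)-E[:3,3]);u=np.array(i["intrinsics"])@c;return u[:2]/u[2]
A=lambda p:(np.array(p)+.5)/5-.5+[150,155]
B=lambda p:(np.array(p)+.5)/5.7-.5+[250,165]
def T(pose,p):
    c,s=np.cos(pose[2]),np.sin(pose[2]);return np.array([pose[0]+c*p[0]-s*p[1],pose[1]+s*p[0]+c*p[1],p[2]])
E
python3 - <<'E'
from h import *
pts=[((110,130),(-.104,.078,.008)),((47,410),(-.104,-.078,.008)),((297,185),(-.004,.069,.022)),((240,432),(-.004,-.069,.022)),((680,124),(.171,.130,.09)),((598,548),(.171,-.084,.09)),((383,57),(.017,.130,.091)),((297,483),(.017,-.084,.091))]
f=lambda x:np.concatenate([ray("top",B(u),p[2])[:2]-T(x,p)[:2] for u,p in pts])
r=least_squares(f,[.35,-.25,-1.7]);print("box",r.x);print((f(r.x).reshape(-1,2)*1000).round(1).tolist())
print("tab tip z64ish",ray("top",B((262,125)),.06), "pred tab",T(r.x,(-.014,.088,.052)), "px",(proj("top",T(r.x,(-.014,.088,.052)))-[250,165])*5.7)
c=np.array([(ray("top",A(p),.015)) for p in [(174,62),(348,226),(229,353),(56,187)]])
print("nb",c.round(3).tolist(),c.mean(0),np.linalg.norm(c-np.roll(c,-1,0),axis=1))
d=(c[1]-c[0]+c[2]-c[3]);print("yaw long",np.arctan2(d[1],d[0]))
print("staple",[ray("top",A(p),.05).round(3).tolist() for p in [(232,462),(485,462),(485,525),(232,525)]])
print("glue top",ray("top",np.array([377,238])*.64,.092),"stamp",ray("top",np.array([218,200])*.64,.086),"tape",ray("top",np.array([608,367])*.64,.06))
g=r.x
for p in [(-.104,.078,.008),(-.104,-.078,.008),(.171,-.084,.09),(.017,-.084,.091)]: print("side px",proj("side",T(g,p))/.64)
E
```

```text
box [ 0.46151826 -0.20463819 -1.79880226]
[[-1.3, 3.2], [1.9, 1.5], [-1.6, 0.3], [3.9, 0.9], [-0.3, 0.2], [1.1, 1.0], [-1.1, -2.7], [-2.7, -4.4]]
tab tip z64ish [ 0.55389243 -0.19489892  0.06      ] pred tab [ 0.55040523 -0.21089165  0.052     ] px [289.53337113 131.77490328]
nb [[0.622, 0.141, 0.015], [0.521, 0.033, 0.015], [0.444, 0.102, 0.015], [0.545, 0.21, 0.015]] [0.53312344 0.12172359 0.015     ] [0.14866599 0.1035273  0.14747162 0.10379921]
yaw long -2.321337218826261
staple [[0.38, 0.093, 0.05], [0.38, -0.053, 0.05], [0.344, -0.053, 0.05], [0.344, 0.092, 0.05]]
glue top [ 0.64866125 -0.03752547  0.092     ] stamp [0.72403103 0.26173434 0.086     ] tape [ 0.41363177 -0.45984808  0.06      ]
side px [400.6226353  333.79665617]
side px [376.56574597 369.71894377]
side px [526.52186611 351.2820359 ]
side px [438.37960433 339.85161294]
```

Everything agrees with the given sizes: the notebook measures 148×104 mm, and the tab is at box y 88. First I'll turn the tool to the box axes with the fingers shut, so tool x = −box x and tool y = box y.

```bash
cat > w.py <<'E'
import sys; from h import *
# usage: w.py bx by z yaw : target in box frame (yaw of tool x rel. to -box x) -> deltas in tool axes, pose printed in box frame
P=(.4615,-.2046,-1.7988); s=bot.read_state(); M=R.from_rotvec(s["tcp_rot"]).as_matrix()
c,n=np.cos(P[2]),np.sin(P[2]); W=np.array([[c,-n,0],[n,c,0],[0,0,1]]); p=W.T@(s["tool_pos"]-[P[0],P[1],0])
yaw=(np.arctan2(M[1,0],M[0,0])-P[2]-np.pi+np.pi)%(2*np.pi)-np.pi
print("t",round(s["time"],2),"box",p.round(4),"yaw",round(yaw,3),"Fbox",(W.T@s["wrist_force"]).round(1),"w",round(s["width"],2),"q",np.round(s["q"],2))
if len(sys.argv)>3:
    t=np.array(list(map(float,sys.argv[1:4]))); print("tool delta",(M.T@W@(t-p)).round(4))
E
echo '0,0,0,-0.162
0,0,0,-0.162
0,0,0,-0.162
0,0,0,-0.162
0,0,0,-0.162' > path.dat && python3 jog.py path.dat 0
echo '0,0,0,-0.162
0,0,0,0' > path.dat && python3 jog.py path.dat
python3 w.py -.025 .052 .18
```

```text
time: 0.88
tool_pos: [0.2433, -0.6295, 0.231]
tcp_rot: [-2.607, -1.753, -0.0]
wrist_force: [0.3, -1.0, 0.1]
width: 0.003
grip_force: 0.0
time: 1.12
tool_pos: [0.2433, -0.6295, 0.2311]
tcp_rot: [-2.463, -1.949, -0.0]
wrist_force: [-0.3, 0.1, 0.5]
width: -0.001
grip_force: 0.0
t 1.12 box [ 0.4632 -0.1165  0.2311] yaw -0.004 Fbox [-0.  -0.3  0.5] w -0.0 q [-1.24  0.26  1.6   0.    1.27 -1.01]
tool delta [0.4888 0.1667 0.0512]
```

```bash
echo '0.054,0.0185,0,0
0.054,0.0185,0,0
0.054,0.0185,0,0
0.054,0.0185,0,0
0.054,0.0185,0,0' > path.dat && python3 jog.py path.dat >/dev/null
echo '0.054,0.0185,0,0
0.054,0.0185,0,0
0.054,0.0185,0.02,0
0.054,0.0185,0.03,0
0.003,0,0,0' > path.dat && python3 jog.py path.dat
python3 w.py -.025 .052 .045
```

```text
time: 2.38
tool_pos: [0.5155, -0.1891, 0.1794]
tcp_rot: [-2.456, -1.951, 0.003]
wrist_force: [-1.3, -0.1, 0.7]
width: -0.004
grip_force: 0.0
t 2.38 box [-0.0273  0.0491  0.1794] yaw -0.0 Fbox [ 0.4 -1.3  0.7] w -0.0 q [-0.4   0.07  1.93  0.    1.15 -0.17]
tool delta [-0.0026  0.0036  0.1344]
```

```bash
echo '-0.002,0,0.05,0
0,0,0.05,0
0,0,0.034,0
0,0,0,0' > path.dat && python3 jog.py path.dat >/dev/null; python3 w.py
echo '0,0.01,0,0
0,0.005,0,0
0,0.005,0,0
0,0.005,0,0
0,0,0,0' > path.dat && python3 jog.py path.dat>/dev/null; python3 w.py
echo '0,0.005,0,0
0,0.005,0,0
0,0.004,0,0
0,0,0,0' > path.dat && python3 jog.py path.dat>/dev/null; python3 w.py
python3 - <<'E'
from h import *
t=bot.read_camera("top")[:,:,::-1]
cv2.imwrite("pics/tab1.png",cv2.resize(t[155:235,260:360],None,fx=6,fy=6,interpolation=cv2.INTER_CUBIC))
E
```

```text
t 2.88 box [-0.0211  0.0475  0.0457] yaw -0.005 Fbox [-0.4 -0.2  0.8] w 0.0 q [-0.41  0.22  2.03 -0.    0.89 -0.18]
t 3.5 box [-0.0217  0.0762  0.0486] yaw -0.002 Fbox [-0.   0.8  1.1] w -0.0 q [-0.4   0.26  1.98  0.    0.9  -0.17]
t 4.0 box [-0.0217  0.0897  0.048 ] yaw -0.002 Fbox [ 0.  -1.  -0.1] w 0.0 q [-0.39  0.28  1.95  0.    0.91 -0.16]
```

View pics/tab1.png

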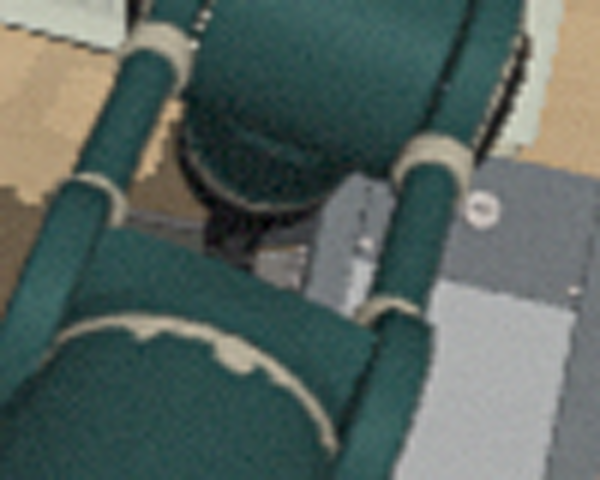

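The arm hides the tab in this picture, so I'll push on until the force shows the end stop.

```bash
for i in 1 2 3; do :; done
echo '0,0.003,0,0
0,0,0,0' > path.dat && python3 jog.py path.dat>/dev/null; python3 w.py
echo '0,0.003,0,0
0,0,0,0' > path.dat && python3 jog.py path.dat>/dev/null; python3 w.py
```

```text
t 4.3 box [-0.0216  0.0898  0.0479] yaw -0.002 Fbox [ 0.4 -8.9  6.2] w 0.0 q [-0.39  0.29  1.94 -0.    0.92 -0.16]
t 4.55 box [-0.0216  0.0899  0.0477] yaw -0.002 Fbox [  1.  -17.1  12.8] w -0.0 q [-0.39  0.29  1.94 -0.    0.93 -0.16]
```

The stop is at TCP y 89.8 mm, as predicted, so the latch is fully open. Next I'll back off, rise and go behind the notebook's trailing short edge.

```bash
echo '0,-0.024,0,0
0.01,-0.004,-0.05,0
0.03,0,-0.05,0
0.05,0,-0.03,0
0.06,0,0,0' > path.dat && python3 jog.py path.dat >/dev/null
echo '0.06,0,0,0
0.06,0,0,0
0.06,0,0,0
0.06,0,0,0
0,0,0,0' > path.dat && python3 jog.py path.dat 0.5 >/dev/null
echo '0,0,0,0.173
0,0,0,0.173
0,0,0,0.174
0,0,0,0' > path.dat && python3 jog.py path.dat >/dev/null
python3 w.py -.4206 .046 .06
python3 - <<'E'
from h import *
t=bot.read_camera("top")[:,:,::-1]
cv2.imwrite("pics/tab2.png",cv2.resize(t[130:270,140:340],None,fx=4,fy=4,interpolation=cv2.INTER_CUBIC))
E
```

```text
t 6.3 box [-0.4106  0.0686  0.1782] yaw -0.521 Fbox [ 0.5 -0.2 -0.2] w 0.5 q [ 0.24  0.25  1.72 -0.    1.17  0.99]
tool delta [-0.0026 -0.0246  0.1182]
```

View pics/tab2.png

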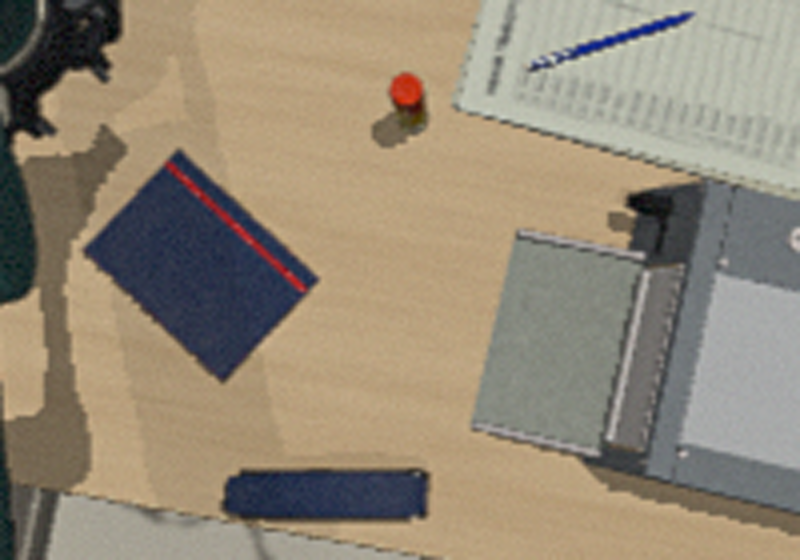

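The tab has moved about 20 mm; its tip is now near (630,203). The notebook and bystanders haven't moved. With the fingers at 0.8 for a wide two-point push, I'll descend behind the notebook and feel for the desk, because open fingers stand higher.

```bash
echo '0.002,-0.025,0.04,0
0,0,0.05,0
0,0,0.05,0
0,0,0.03,0
0,0,0,0' > path.dat && python3 jog.py path.dat 0.8 >/dev/null; python3 w.py -.4206 .046 .004
echo '0,0,0.003,0
0,0,0,0' > path.dat && python3 jog.py path.dat>/dev/null; python3 w.py
echo '0,0,0.002,0
0,0,0,0' > path.dat && python3 jog.py path.dat>/dev/null; python3 w.py -.4206 .046 .004
```

```text
t 6.97 box [-0.4239  0.045   0.0049] yaw -0.52 Fbox [ 0.7 -1.2  0.6] w 0.8 q [ 0.28  0.41  1.87 -0.    0.87  1.03]
tool delta [-0.0024  0.0025  0.0009]
t 7.22 box [-0.4266  0.0491  0.0073] yaw -0.521 Fbox [-0.6  0.2 -0.6] w 0.8 q [ 0.28  0.41  1.86 -0.    0.87  1.03]
t 7.47 box [-0.4261  0.0479  0.004 ] yaw -0.522 Fbox [ 0.2 -0.2  0.3] w 0.8 q [0.28 0.41 1.86 0.   0.86 1.03]
tool delta [-0.0057  0.0011 -0.    ]
```

```bash
echo '0,0,0.004,0
0,0,0,0
0,0,0,0' > path.dat && python3 jog.py path.dat>/dev/null; python3 w.py
echo '0,0,0.003,0
0,0,0,0
0,0,0,0' > path.dat && python3 jog.py path.dat>/dev/null; python3 w.py
echo '0,0,0.003,0
0,0,0,0
0,0,0,0' > path.dat && python3 jog.py path.dat>/dev/null; python3 w.py
```

```text
t 7.85 box [-0.4258  0.0474 -0.001 ] yaw -0.522 Fbox [0.1 0.  0.4] w 0.8 q [0.28 0.42 1.87 0.   0.86 1.03]
t 8.22 box [-0.4258  0.0475 -0.0039] yaw -0.522 Fbox [-0.5 -0.5 -0.2] w 0.8 q [0.28 0.42 1.87 0.   0.85 1.03]
t 8.6 box [-0.4258  0.0475 -0.0069] yaw -0.522 Fbox [-0.1 -0.4 -0.7] w 0.8 q [ 0.28  0.43  1.87 -0.    0.85  1.03]
```

The tips are a few mm above the desk and 20 mm behind the notebook. Next I'll close the gap and push along an arc that turns the notebook 0.52 rad onto the box axis.

```bash
echo '-0.008,0.001,0,0
-0.006,0,0,0
-0.005,0,0,0
-0.003,0,0,0
0,0,0,0' > path.dat && python3 jog.py path.dat >/dev/null; python3 w.py
echo '-0.008,0,0,-0.0325
-0.008,0,0,-0.0325
-0.008,0,0,-0.0325
-0.008,0,0,-0.0325
-0.008,0,0,-0.0325' > path.dat && python3 jog.py path.dat >/dev/null; python3 w.py
echo '-0.008,0,0,-0.0325
-0.008,0,0,-0.0325
-0.008,0,0,-0.0325
-0.008,0,0,-0.0325
-0.008,0,0,-0.0325' > path.dat && python3 jog.py path.dat >/dev/null; python3 w.py
echo '-0.008,0,0,-0.0325
-0.008,0,0,-0.0325
-0.008,0,0,-0.0325
0,0,0,0' > path.dat && python3 jog.py path.dat >/dev/null; python3 w.py -.297 0 -.007
python3 - <<'E'
from h import *
t=bot.read_camera("top")[:,:,::-1]
cv2.imwrite("pics/nb2.png",cv2.resize(t[155:275,150:310],None,fx=5,fy=5,interpolation=cv2.INTER_CUBIC))
E
```

```text
t 9.22 box [-0.406   0.0373 -0.0067] yaw -0.522 Fbox [ 0.5 -0.5 -0.8] w 0.8 q [ 0.26  0.4   1.91 -0.    0.83  1.01]
t 9.85 box [-0.3708  0.0201 -0.0065] yaw -0.359 Fbox [-0.5  0.1  0.6] w 0.8 q [0.22 0.35 1.98 0.   0.81 0.81]
t 10.47 box [-0.3325  0.0085 -0.0065] yaw -0.196 Fbox [-0.6  0.4  0.8] w 0.8 q [0.17 0.31 2.04 0.   0.79 0.59]
t 10.97 box [-0.3083  0.0044 -0.0067] yaw -0.1 Fbox [-1.2  0.4 -0.4] w 0.8 q [ 0.13  0.29  2.07 -0.    0.78  0.46]
tool delta [-0.0117 -0.0032  0.0003]
```

View pics/nb2.png

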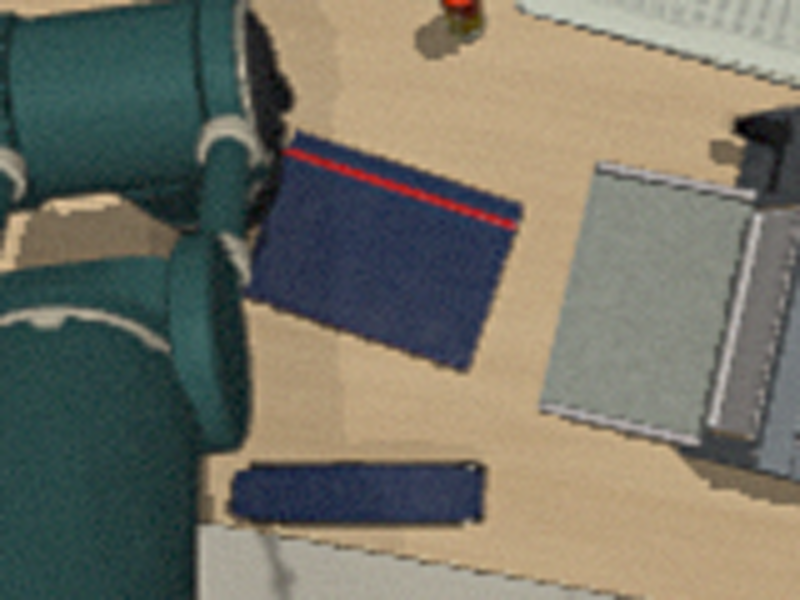

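The notebook is turning cleanly with the fingers. Its corners are now at (297,132), (522,206), (466,372) and (247,297).

```bash
python3 - <<'E'
from h import *
P=(.4615,-.2046,-1.7988);c,s=np.cos(P[2]),np.sin(P[2])
q=np.array([ray("top",A(p),.015)[:2] for p in [(297,132),(522,206),(466,372),(247,297)]])-P[:2]
b=q@np.array([[c,-s],[s,c]]);print(b.round(4).tolist(),b.mean(0));d=b[1]-b[0]+b[2]-b[3];print(np.arctan2(d[1],d[0]), "E",(b[0]+b[3])/2)
E
```

```text
[[-0.2889, 0.0532], [-0.1448, 0.0397], [-0.1545, -0.0651], [-0.2932, -0.0512]] [-0.22036623 -0.00585376]
-0.09666061376138955 E [-0.29107241  0.00100211]
```

```bash
echo '-0.008,0,0,-0.0325
-0.008,0,0,-0.0325
-0.008,0,0,-0.0325
-0.005,0,0,0
-0.005,0,0,0' > path.dat && python3 jog.py path.dat >/dev/null; python3 w.py
echo '-0.01,0,0,0
-0.01,0,0,0
-0.01,0,0,0
-0.01,0,0,0
-0.01,0,0,0' > path.dat && python3 jog.py path.dat >/dev/null; python3 w.py -.125 -.001 -.007
```

```text
t 11.65 box [-0.2748  0.0029 -0.0066] yaw -0.003 Fbox [-1.4  0.5  0.3] w 0.8 q [0.07 0.26 2.1  0.   0.78 0.3 ]
t 12.28 box [-0.2238  0.0026 -0.0067] yaw -0.002 Fbox [-1.6  0.5  1.3] w 0.8 q [-0.02  0.24  2.13  0.    0.77  0.21]
tool delta [-0.0988 -0.0034  0.0003]
```

```bash
echo '-0.01,0,0,0
-0.01,0,0,0
-0.01,0,0,0
-0.01,0,0,0
0,0,0,0' > path.dat && python3 jog.py path.dat >/dev/null; python3 w.py
echo '-0.01,0,0,0
-0.01,0,0,0
-0.01,0,0,0
-0.01,0,0,0
0,0,0,0' > path.dat && python3 jog.py path.dat >/dev/null; python3 w.py -.125 0 0
python3 - <<'E'
from h import *
t=bot.read_camera("top")[:,:,::-1]
cv2.imwrite("pics/nb3.png",cv2.resize(t[155:275,210:370],None,fx=5,fy=5,interpolation=cv2.INTER_CUBIC))
E
```

```text
t 12.9 box [-0.1835  0.002  -0.0071] yaw -0.003 Fbox [0.5 0.5 0.2] w 0.8 q [-0.1   0.23  2.15 -0.    0.76  0.13]
t 13.53 box [-0.1437  0.0024 -0.0068] yaw -0.003 Fbox [-0.8 -0.1 -0.4] w 0.8 q [-0.18  0.22  2.16 -0.    0.76  0.05]
tool delta [-0.0187 -0.0023 -0.0068]
```

View pics/nb3.png

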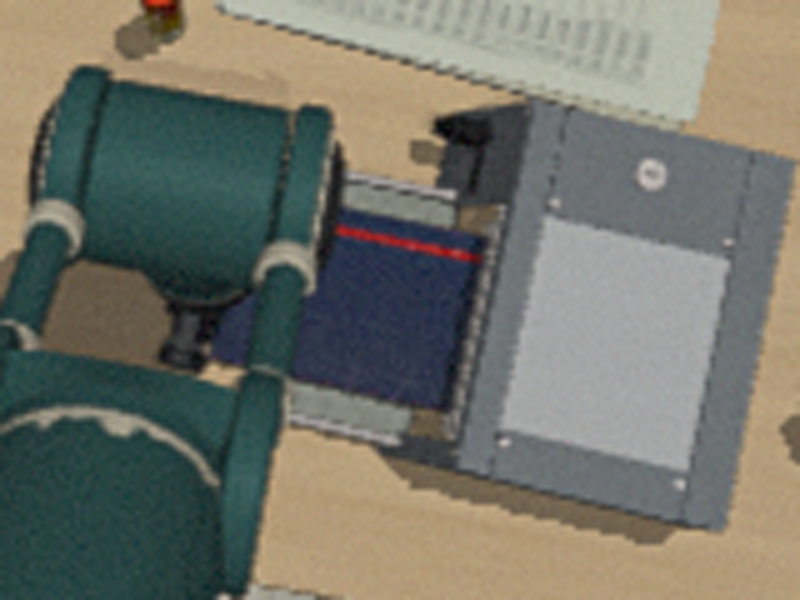

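The notebook is centred on the ramp and its leading edge is at the flap. I'll keep pushing, rising with the ramp.

```bash
echo '-0.01,-0.001,0,0
-0.01,-0.001,-0.002,0
-0.01,0,-0.002,0
-0.01,0,-0.0025,0
-0.01,0,-0.0025,0' > path.dat && python3 jog.py path.dat >/dev/null; python3 w.py
echo '-0.008,0,-0.002,0
-0.008,0,-0.002,0
-0.008,0,-0.002,0
0,0,0,0' > path.dat && python3 jog.py path.dat >/dev/null; python3 w.py
```

```text
t 14.2 box [-0.0943  0.0001  0.0025] yaw -0.003 Fbox [-7.4 -0.   1.6] w 0.8 q [-0.28  0.19  2.17  0.    0.78 -0.05]
t 14.7 box [-0.0695  0.0007  0.0091] yaw -0.002 Fbox [ 0.  -0.5 -0.3] w 0.8 q [-0.33  0.18  2.16 -0.    0.79 -0.1 ]
```

The notebook's centre is past the edge, so it has tipped inwards. I'll narrow the fingers so the tips sit lower relative to the body, and raise the tool to clear the lintel for the last push.

```bash
echo '0,0,-0.008,0
0,0,-0.006,0
0,0,0,0
0,0,0,0' > path.dat && python3 jog.py path.dat 0.35 >/dev/null; python3 w.py
echo '-0.008,0,0,0
-0.008,0,0,0
-0.008,0,0,0
-0.008,0,-0.001,0
0,0,0,0' > path.dat && python3 jog.py path.dat >/dev/null; python3 w.py
echo '-0.006,0,0,0
-0.006,0,0,0
-0.006,0,0,0
0,0,0,0' > path.dat && python3 jog.py path.dat >/dev/null; python3 w.py
python3 - <<'E'
from h import *
t=bot.read_camera("top")[:,:,::-1]; s=bot.read_camera("side")[:,:,::-1]
a=cv2.resize(t[165:265,260:370],(440,400),interpolation=cv2.INTER_CUBIC);b=cv2.resize(s[170:260,230:360],(360,400*1),interpolation=cv2.INTER_CUBIC)
cv2.imwrite("pics/nb4.png",np.hstack([a,b]))
E
```

```text
t 15.2 box [-0.0705  0.0002  0.0223] yaw -0.002 Fbox [-1.1  0.  -0.2] w 0.35 q [-0.33  0.16  2.16 -0.    0.82 -0.1 ]
t 15.82 box [-0.0378  0.0002  0.0232] yaw -0.003 Fbox [-1.3  1.  -1.5] w 0.35 q [-0.39  0.17  2.15 -0.    0.82 -0.16]
t 16.32 box [-0.0201  0.0002  0.0232] yaw -0.003 Fbox [-2.2  0.9 -2.5] w 0.35 q [-0.43  0.17  2.15 -0.    0.82 -0.2 ]
```

View pics/nb4.png

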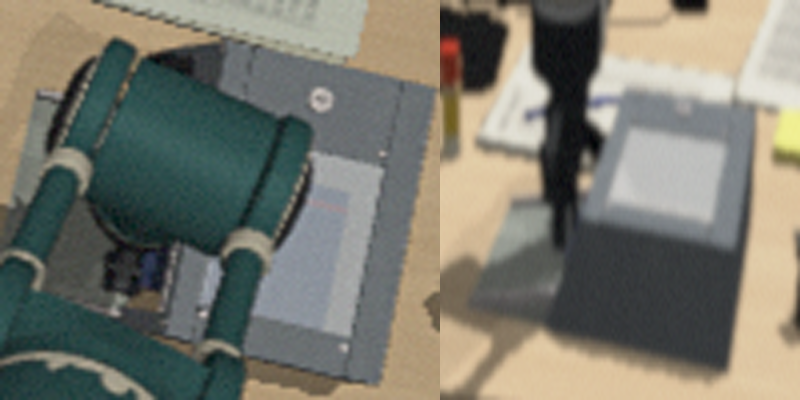

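The notebook shows through the roof window, with its trailing edge still against the fingers at the ramp top. I'll continue in small steps.

```bash
echo '-0.004,0,0,0
-0.004,0,0,0
-0.004,0,0,0
0,0,0,0' > path.dat && python3 jog.py path.dat >/dev/null; python3 w.py
echo '-0.004,0,0,0
-0.003,0,0,0
0,0,0,0' > path.dat && python3 jog.py path.dat >/dev/null; python3 w.py
```

```text
t 16.93 box [-0.0081  0.0003  0.0233] yaw -0.002 Fbox [-1.1 -0.4  1.1] w 0.35 q [-0.45  0.17  2.14 -0.    0.82 -0.22]
t 17.3 box [-0.0014  0.0001  0.0232] yaw -0.002 Fbox [-1.6  0.2 -0.7] w 0.36 q [-0.46  0.17  2.14  0.    0.83 -0.23]
```

```bash
echo '-0.003,0,0,0
0,0,0,0' > path.dat && python3 jog.py path.dat >/dev/null; python3 w.py
echo '0.02,0,0,0
0.04,0,0,0
0.04,0,-0.03,0
0.05,0,-0.04,0
0.06,0,-0.03,0' > path.dat && python3 jog.py path.dat >/dev/null
echo '0.06,0,0,0
0.06,0,0,0
0,0,0,0
0,0,0,0
0,0,0,0' > path.dat && python3 jog.py path.dat >/dev/null; python3 w.py
python3 - <<'E'
from h import *
t=bot.read_camera("top")[:,:,::-1]
cv2.imwrite("pics/nb5.png",cv2.resize(t[165:270,250:390],None,fx=5.7,fy=5.7,interpolation=cv2.INTER_CUBIC))
E
```

```text
t 17.55 box [-0.0001  0.0001  0.0231] yaw -0.004 Fbox [-8.5  0.8  0.2] w 0.35 q [-0.47  0.18  2.14  0.    0.83 -0.24]
t 18.8 box [-0.3218  0.0007  0.1199] yaw -0.003 Fbox [0.6 0.5 0.2] w 0.35 q [ 0.16  0.12  1.99 -0.    1.03  0.39]
```

View pics/nb5.png

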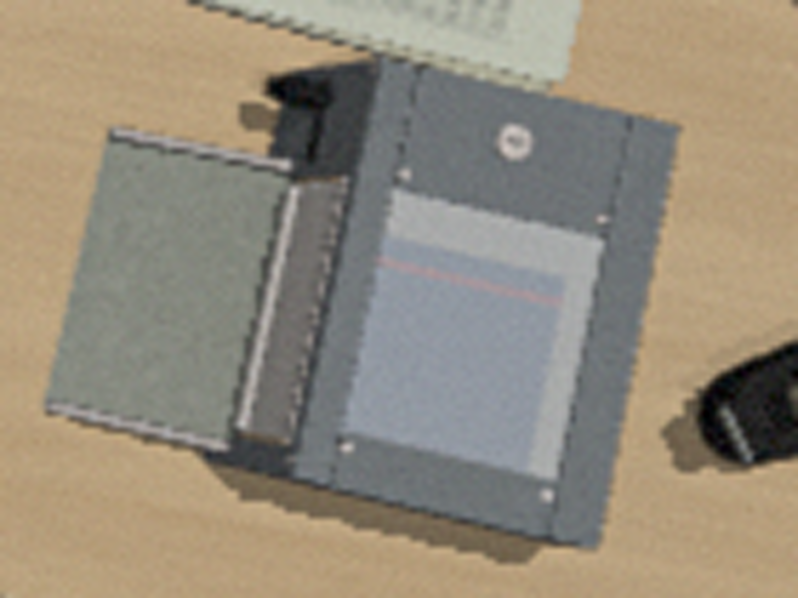

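The flap strip looks the same as at the start. The notebook's leading corners are at about (562,275) and (533,465) under the window. I'll check the numbers before handing in.

```bash
python3 - <<'E'
from h import *
P=(.4615,-.2046,-1.7988);c,s=np.cos(P[2]),np.sin(P[2])
for p in [(562,275),(533,465),(388,240)]:
    print(((ray("top",B(p),.015)[:2]-P[:2])@np.array([[c,-s],[s,c]])).round(4))
t=bot.read_camera("top")[:,:,::-1].astype(float);t0=cv2.imread("pics/top_raw.png").astype(float)
m=np.zeros(t.shape[:2],np.uint8);cv2.fillPoly(m,[np.array([B(p) for p in [(305,190),(345,185),(292,435),(250,428)]]).round().astype(int)],1)
print("flap diff",np.abs(t-t0)[m>0].mean(),"noise ref",np.abs(t-t0)[165:180,330:350].mean())
E
```

```text
[0.1425 0.053 ]
[ 0.1465 -0.0474]
[0.0495 0.0506]
flap diff 8.411974977658623 noise ref 13.24
```

The leading edge is at box x 0.1445, so the centre is at about 0.07. The fingers swept past x ≈ +0.01 at z 27 mm without resistance, so the trailing edge must have dropped clear of the ramp. The flap pixels match the shut state.

```bash
python3 -c "
from workcell import bot
print(bot.finish_job())"
```

```text
the job is handed in; nothing more can be done
None
```

I handed in the job, and no verdict came back: the latch is unlocked, the notebook is inside the box at about box x 70 mm, and the flap looks shut. That the notebook lies flat is inferred from the leading-edge position and the fingers sweeping past freely, because I had no picture views left to check it.

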